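Snap the pivot clip onto the float figure's pin

ROBOT

A 7-joint arm with a two-finger parallel gripper is mounted at the origin on the work surface. World frame = base frame: x ahead of the robot, y to its left, z up, the work surface at z = 0. Lengths are in mm, angles in rad, forces in N, time in s.
With the tool pointing down it reaches from about 425 to 825 mm from the base axis. Payload 3.6 kg.
Tool frame: the origin (TCP) lies on the centre line of the jaws, within the pads' length; the fingertips stand 8 mm ahead of it and the grasp point (between the pads) lies 11 mm behind it (env.finger_overhang is the distance from the TCP to the fingertips, in mm); z points along the fingers, y is the direction in which the jaws open and shut (so a half turn about z gives the same grasp; the last joint's range is limited). The gripper opens to 85 mm and grips with 20 to 120 N. Pads are 22 mm wide; open, the fingers measure 114 mm over their backs; the gripper's body (76 mm by 85 mm) begins 54 mm behind the grasp point. The pads swing forward as they close: fully open they stand 13 mm farther back than shut.
Start: joints at [-1.23, 0.615, -0.013, 1.423, 0.008, 1.103, -0.04], TCP at [233.076, 606.745, 239.297] pointing down, gripper open.
Joint ranges: [-3.12, 3.12], [-0.3, 2.06], [-1.34, 1.32], [0.26, 2.42], [-1.36, 4.5], [0.01, 1.98], [-2.84, 2.84]. Speed limits (rad/s): [2.79, 2.79, 3.14, 3.14, 3.14, 3.14, 3.14].

INTERFACE

Orientations are given as [roll, pitch, yaw] about the fixed x, y, z axes, in that order (R = Rz(yaw) Ry(pitch) Rx(roll)).
In Python, from plant import env, vision gives the robot as it stands.
- The arm moves only by the tool carry_out, never from a script. Its argument "series" is a list of rows, each a list of 7 numbers: the closure, from 0 (fully open) to 1 (shut), then the shift along the world's x, y, z in m, then the turn, a rotation vector about the world's x, y, z in degrees. In form: [[fingers, x, y, z, ax, ay, az], ...]. A call has 1 to 10 rows; each row is the pose to reach, as a shift and turn from the pose commanded when the call began; what a row does not reach only later rows make up. A row lasts 1/12 s, in which the tool goes at most 41.7 mm and 7.16 degrees, less where a joint would pass 70% of its speed; a pose out of reach is approached as far as the arm can. A call with a gripper value outside its range is refused whole. The fingers move at their own pace and stop on an object; the grip force is fixed at half the most. Time passes only in rows, so rows that repeat a pose let the fingers close. It gives the time, the measured TCP pose, the force and the opening at its end, in the units of the state.
- env.read_state(): the state, without advancing time (a new reading comes with each control period).
- vision.capture(name): name is "scene" or "top"; returns a dict with "color" (384x512x3 uint8, blue, green, red), "K" (3x3 intrinsics, pixels), "D" ([k1, k2, p1, p2, k3] as OpenCV has them; the pictures are not rectified), "eye" and "rotation" of the camera in the world. Camera axes: x right, y up, looking along -z (the intrinsics and any distortion apply to the point x, -y, -z); pixel columns grow to the right and rows downward; lengths in mm; the calibration is good to about 2 mm. A picture is of the moment at which its call begins. There is no depth.
- env.hand_in(): hands the job in, once; it reports no verdict.
The state is a dict: "clock": time; "joint_pos": joint angles; "qvel": joint speeds; "effort": joint torques, N m; "ee_pos": TCP position; "eef_rot": TCP orientation; "wrist_force": force on the tool from outside, world axes, zero at the start; "ft_torque": the same for the moment, N m; "width": finger opening in mm.
Only numpy, scipy, OpenCV 4.12 (cv2) and the standard library are available. Lean on these libraries where they do the work, as an engineer would, in place of code of your own. Each camera call takes 0.05 s, during which the arm holds its last target. There are 200 camera calls.

TASK

On this carnival-float workbench a blue lever arm sits on a pivot pin with a red head, and its brass split clip lies loose on the arm with its open jaws towards the pin. Take the orange-handled fork tool and push the clip from behind, flat along the arm, until it snaps fully home in the groove under the red head; push only with the fork, never touch the clip with the gripper. Then stand the fork upright on the bench again, let go of it, and do not knock over the brown bottle.

Things in the scene. Friction and masses are not known exactly. Their poses are not given: they have to be found in the camera images.
- fork: Fork tool, 0.22 kg, standing on two prongs. Origin: centre of its underside; z up, x push direction (fore and aft alike), y across the prongs. Prongs: steel plates 36 (x) x 10 (y) x 32 mm tall, free gap 36 mm between; steel bridge 36 x 56 mm above, to 44 mm; orange handle 26 x 26 mm from 44 to 116 mm height: grip it about 80 mm up. The prongs' flat front ends, 18 mm ahead of the origin, push.
- clip: Brass clip, 0.08 kg, 10 mm thick, flat on the blue arm, 70-100 mm behind the pin. Origin: underside, where the pin's axis comes when seated (2 mm play); z up, x out of the mouth. Back bar, 56 mm wide, rear face (push here) at x=-22 mm; tail 8 mm wide to x=-38 goes between the prongs. Sprung jaws to x=+32: mouth 46 mm wide, 16 mm at x=+9; they spread on the pin (about 10 N) and snap shut past it.
- pin (a point): Pivot pin's axis at the arm's flat top face, 30 mm above the bench; z up, x along the arm, the push direction. Steel groove 20 mm in diameter, 14 mm high, under a red head 28 mm across, its top 24 mm above the face. Blue arm 96 mm wide, from 200 mm behind the pin (-x) to 88 mm ahead, on a plywood board 150 mm wide, 18 mm thick, from -220 to +100 mm, fixed to the bench.
- bottle: Bystander: brown glass bottle with red label, 58 mm in diameter, 180 mm tall, upright on the bench, not to be knocked over. Origin: centre of its underside, z up. Two more bystanders, a yellow paste brush with upright black handle (84 x 38 mm, 122 mm tall) and a round tin (68 mm across, 80 mm tall), stand 110 mm or more from the fork, centre to centre: carry the fork high over them.
Mind the look-alikes: they are no part of the job. Of the things that look like the fork, take the one that is nearest to the robot's base at the start.

How it is judged (in metres and radians):
On the way, in this order (a step that is already met when the one before it is completed fails the run):
1. the fork tool has been lifted off the bench (height (world z) of fork above 0.02 m), for 0.1 s.
2. the clip is on the pin with the fork still close behind it (horizontal distance between clip and pin below 0.006 m and horizontal distance between fork and clip below 0.075 m and x of fork in the frame of clip below -0.03 m), for 0.1 s.
At the end, for the whole second after the job is handed in: The clip's origin is within 6 mm of the pin's axis and the clip lies flat in the groove (within 6 mm up, 4 mm down, tilt under 0.2 rad); the fork stands upright (within 0.2 rad) on the bench itself, underside less than 10 mm above it; both at rest (under 0.03 m/s) (horizontal distance between clip and pin below 0.006 m and z of clip in the frame of pin between -0.004 and 0.006 m and angle between each of clip, fork's own z axis and vertical below 0.2 rad and linear speed of each of clip, fork below 0.03 m/s and height (world z) of fork below 0.01 m); the robot touches nothing.
It fails at once if the gripper's fingers or the arm push on the clip (contact force between any of the fingers, the arm and clip above 1 N).
It fails at once if the bottle is knocked over (angle between bottle's own z axis and vertical above 0.5 rad).
It also fails if it takes over 51 s, if anything falls off the work surface, if the arm or the gripper's body presses on something with over 40 N, if the wrist force passes 120 N, or if a joint passes its speed limit or range.

## Working session

There is one attempt and no reset: what is moved stays moved. The work goes in short steps, Python scripts to look and compute and a tool call to move; the robot and the scene stay as the last step left them, time stands still between calls to the robot, and variables do not carry over. Pictures are saved under pics/ and viewed, about 8 in all and at most 12, crops included, and the job is handed in when it is done.

Besides the shell and the picture viewer there is one more tool, called after "Request:" in YAML: its name, and indented under it one key for each argument. carry_out: Moves the arm, as the interface text tells. Its arguments: {"type":"object","properties":{"series":{"type":"array"}},"required":["series"]}

```bash
mkdir -p pics; ls; python3 - <<'E'
from plant import env, vision
import cv2
for n in ("scene","top"):
    c=vision.capture(n); cv2.imwrite(f"pics/{n}0.png",c["color"]); print(n,c["K"],c["D"],c["eye"],c["rotation"])
print(env.read_state())
E
```

```text
pics
scene [[421.32152789   0.         253.10075054]
 [  0.         421.32152789 189.41817461]
 [  0.           0.           1.        ]] [0.04171238 0.         0.         0.         0.        ] [1460.08149843  -87.53879715 1041.11414767] [ 0.71487173 -0.00458339  1.45799877]
top [[405.95232281   0.         251.72655833]
 [  0.         405.95232281 192.49548033]
 [  0.           0.           1.        ]] [-0.07483488  0.          0.          0.          0.        ] [ 569.55325479   30.15484273 1045.13694025] [ 0.05749558 -0.00191487 -1.57582037]
{'clock': 0.1, 'joint_pos': array([-1.23051052,  0.61584613, -0.01263171,  1.42475159,  0.00814212,
        1.10337069, -0.04039972]), 'qvel': array([-3.12396348e-04, -1.97842146e-03, -7.50872554e-05, -5.39501832e-03,
       -9.64341677e-04,  9.00978394e-05, -3.79455833e-04]), 'effort': array([ 9.07418616e-04, -4.70386183e+01,  2.59983754e-01, -1.71571219e+01,
        1.00941444e-02,  5.86200797e-03,  2.00937183e-05]), 'ee_pos': array([232.85402604, 606.14783387, 238.23428625]), 'eef_rot': array([-3.13926845e+00,  5.75081549e-05,  2.77490420e+00]), 'wrist_force': array([0.28821277, 0.68256762, 0.60026689]), 'ft_torque': array([-0.0494224 , -0.01685392, -0.01783227]), 'width': 85.29440565809078}
```

View pics/scene0.png

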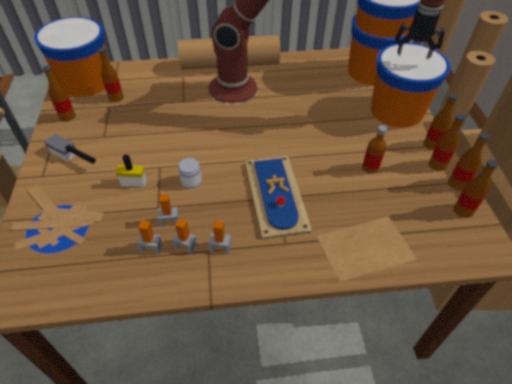

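View pics/top0.png

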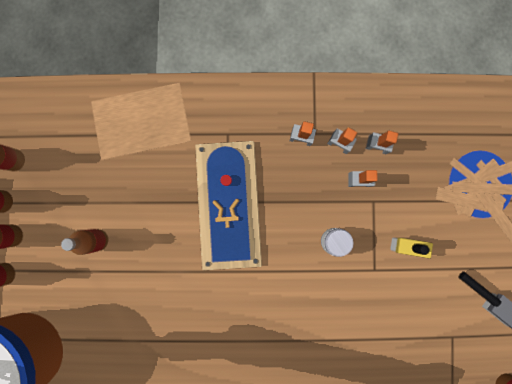

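Fork candidates (top / scene): A (363,179)/(167,208); B (303,132)/(220,238); C (344,139)/(183,236); D (383,141)/(149,238). A is nearest to the base, which lies off the bottom of the top view. The pin head is at top (226,181), the clip at (227,213) and the bottle at (90,241). Next I measure these.

```bash
cat > h.py <<'E'
import numpy as np, cv2
from scipy.spatial.transform import Rotation as Ro
from plant import env, vision
def ray(c,uv):
    p=cv2.undistortPoints(np.array(uv,float).reshape(-1,1,2),c["K"],c["D"]).reshape(-1,2)
    d=np.c_[p[:,0],-p[:,1],-np.ones(len(p))]@Ro.from_euler("xyz",c["rotation"]).as_matrix().T
    return d/np.linalg.norm(d,axis=1)[:,None]
def plane(c,uv,z):
    d=ray(c,uv); e=np.array(c["eye"]); return e+d*((z-e[2])/d[:,2])[:,None]
def tri(c1,u1,c2,u2):
    A=[];b=[]
    for c,u in((c1,u1),(c2,u2)):
        d=ray(c,u)[0];P=np.eye(3)-np.outer(d,d);A.append(P);b.append(P@c["eye"])
    x,res,_,_=np.linalg.lstsq(np.vstack(A),np.hstack(b),rcond=None); return x,np.sqrt(res)
def blobs(c,lo,hi,roi,amin=8):
    h=cv2.cvtColor(c["color"],cv2.COLOR_BGR2HSV);m=cv2.inRange(h,lo,hi);k=np.zeros_like(m);x0,y0,x1,y1=roi;k[y0:y1,x0:x1]=m[y0:y1,x0:x1]
    cs,_=cv2.findContours(k,cv2.RETR_EXTERNAL,cv2.CHAIN_APPROX_NONE)
    return [q for q in sorted(cs,key=cv2.contourArea,reverse=True) if cv2.contourArea(q)>=amin],k
E
python3 - <<'E'
from h import *
t=vision.capture("top");s=vision.capture("scene")
a=cv2.resize(t["color"][120:280,190:270],None,fx=5,fy=5,interpolation=cv2.INTER_CUBIC)[:600]
b=cv2.resize(t["color"][164:194,340:390],None,fx=8,fy=8,interpolation=cv2.INTER_CUBIC)
d=cv2.resize(s["color"][185:225,140:190],None,fx=8,fy=8,interpolation=cv2.INTER_CUBIC)
o=np.zeros((600,800,3),np.uint8);o[:600,:400]=a[80:680] if len(a)>=680 else a;o[:240,400:]=b;o[250:570,400:]=d
cv2.imwrite("pics/crop1.png",o)
print("base px check",plane(t,[(226,181),(303,132),(363,179)],0))
for n,c,r in(("top",t,(340,165,390,195)),("scene",s,(150,185,185,225))):
    for q in blobs(c,(3,150,120),(14,255,255),r)[0]: print(n,"orange",cv2.contourArea(q),cv2.minAreaRect(q))
for n,c,r in(("top",t,(210,165,240,195)),("scene",s,(265,185,300,215))):
    h=cv2.cvtColor(c["color"],cv2.COLOR_BGR2HSV)
    m=((h[...,0]>172)|(h[...,0]<6))&(h[...,1]>150); k=np.zeros_like(m);k[r[1]:r[3],r[0]:r[2]]=m[r[1]:r[3],r[0]:r[2]]
    ys,xs=np.nonzero(k);print(n,"red",xs.mean(),ys.mean(),xs.min(),xs.max(),ys.min(),ys.max())
E
```

```text
base px check [[ 659.7750288    94.16901465    0.        ]
 [ 787.15263323 -106.72970406    0.        ]
 [ 663.42577522 -261.64958652    0.        ]]
top orange 158.5 ((367.923095703125, 175.38462829589844), (11.163125038146973, 17.86100196838379), 82.87498474121094)
scene orange 17.0 ((167.46153259277344, 202.30770874023438), (20.003847122192383, 6.275716304779053), 78.69007110595703)
top red 225.8 179.82105263157894 221 231 175 185
scene red 279.975 200.325 277 283 197 203
```

View pics/crop1.png

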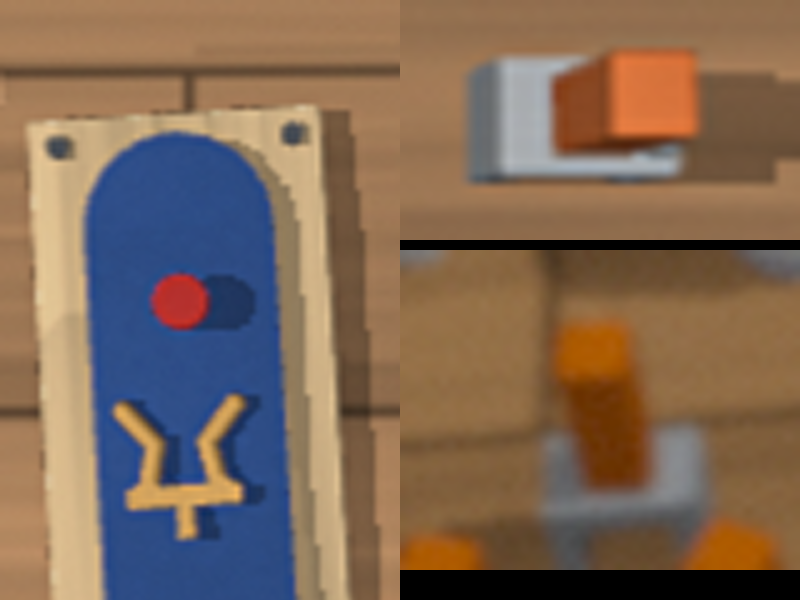

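Crop: fork A's handle top face is centred at about top (371.2,175.2) and scene (163.5,197). It has a steel bridge with two prongs and stands square to the image. The clip's mouth faces the red head, with its bar and tail behind. Board and clip are rotated about 4–5°.

```bash
python3 - <<'E'
from h import *
np.set_printoptions(precision=1,suppress=True)
t=vision.capture("top");s=vision.capture("scene")
print("fork handle top",tri(t,(371.2,175.2),s,(163.5,197)))
def tc(x,y): return (340+(x-400)/8-.5,164+y/8-.5)
br=plane(t,[tc(500,57),tc(500,177),tc(683,177)],44);print("bridge",br,"yaw edge deg",np.degrees(np.arctan2(*(br[0]-br[1])[[1,0]])),np.degrees(np.arctan2(-(br[2]-br[1])[0],-(br[2]-br[1])[1]))*-1)
hp=plane(t,[tc(610,50),tc(698,50),tc(698,137),tc(610,137)],116);print("handle corners",hp.round(1), hp.mean(0))
print("pin head",tri(t,(225.8,179.8),s,(280,200.3)),plane(t,[(225.8,179.8)],54))
# blue arm
(q,*_),_=blobs(t,(100,100,60),(125,255,255),(195,135,262,272)); 
P=plane(t,q.reshape(-1,2),30);r=cv2.minAreaRect(P[:,:2].astype(np.float32));print("arm rect",r,cv2.boxPoints(r))
# clip
cs,k=blobs(t,(10,80,110),(30,255,255),(208,194,246,236));q=cs[0];P=plane(t,q.reshape(-1,2),40)[:,:2].astype(np.float32)
rc=cv2.minAreaRect(P);print("clip rect",rc,cv2.boxPoints(rc));
cs2,_=blobs(s,(10,80,110),(30,255,255),(255,170,295,203));
for c in cs2[:2]: print("scene clip",cv2.boundingRect(c),cv2.contourArea(c))
cv2.imwrite("pics/mask.png",cv2.resize(k[190:240,200:250],None,fx=8,fy=8,interpolation=0))
print("clip corners by eye: tail end, barL rear, barR rear, jawL tip, jawR tip");
C=plane(t,[(190+x/5-.5,120+y/5-.5) for x,y in[(187,539),(128,510),(244,498),(115,404),(241,395),(180,302)]],40);print(C)
E
```

```text
fork handle top (array([ 661.9, -250. ,  114.1]), array([1.]))
bridge [[ 680.5 -222.1   44. ]
 [ 643.  -221.3   44. ]
 [ 642.8 -279.    44. ]] yaw edge deg -1.1818216999824078 -0.23893034362872603
handle corners [[ 674.5 -236.2  116. ]
 [ 674.4 -262.   116. ]
 [ 649.1 -261.4  116. ]
 [ 649.2 -235.6  116. ]] [ 661.8 -248.8  116. ]
pin head (array([658.3,  91. ,  50. ]), array([0.9])) [[658.1  91.3  54. ]]
arm rect ((601.9264526367188, 88.48104858398438), (284.3094482421875, 93.73054504394531), 3.233106851577759) [[457.4 127.3]
 [462.6  33.7]
 [746.5  49.7]
 [741.2 143.3]]
clip rect ((575.87353515625, 90.60881042480469), (67.03365325927734, 62.360469818115234), 4.698741436004639) [[539.9 118.9]
 [545.   56.8]
 [611.8  62.3]
 [606.7 124.4]]
scene clip (267, 176, 21, 17) 92.5
scene clip (287, 170, 8, 26) 88.5
clip corners by eye: tail end, barL rear, barR rear, jawL tip, jawR tip
[[541.6  89.7  40. ]
 [556.  118.8  40. ]
 [561.7  61.5  40. ]
 [608.5 125.3  40. ]
 [612.7  62.8  40. ]
 [659.1  93.   40. ]]
```

Request:
carry_out:
  series:
    - [0.35,0.18,-0.36,0.03,0,0,-35]
    - [0.35,0.18,-0.36,0.03,0,0,-35]
    - [0.35,0.18,-0.36,0.03,0,0,-35]
    - [0.35,0.18,-0.36,0.03,0,0,-35]
    - [0.35,0.18,-0.36,0.03,0,0,-35]
    - [0.35,0.18,-0.36,0.03,0,0,-35]
    - [0.35,0.18,-0.36,0.03,0,0,-35]
    - [0.35,0.18,-0.36,0.03,0,0,-35]
    - [0.35,0.18,-0.36,0.03,0,0,-35]
    - [0.35,0.18,-0.36,0.03,0,0,-35]

```text
clock: 1.13
ee_pos: [414.8, 242.4, 270.0]
eef_rot: [3.141, 0.002, 2.159]
wrist_force: [0.7, -0.1, 0.4]
width: 55.5
```

Request:
carry_out:
  series:
    - [0.35,0.17,-0.34,0,0,0,-25]
    - [0.35,0.17,-0.34,0,0,0,-25]
    - [0.35,0.17,-0.34,0,0,0,-25]
    - [0.35,0.17,-0.34,0,0,0,-25]
    - [0.35,0.17,-0.34,0,0,0,-25]
    - [0.35,0.17,-0.34,0,0,0,-25]
    - [0.35,0.17,-0.34,0,0,0,-25]
    - [0.35,0.17,-0.34,0,0,0,-25]
    - [0.35,0.17,-0.34,0,0,0,-25]
    - [0.35,0.17,-0.34,0,0,0,-25]

```text
clock: 1.97
ee_pos: [584.3, -103.6, 269.5]
eef_rot: [3.14, 0.008, 1.716]
wrist_force: [0.7, -1.0, -0.1]
width: 55.6
```

Request:
carry_out:
  series:
    - [0.35,0.077,-0.152,0,0,0,-9.5]
    - [0.35,0.077,-0.152,0,0,0,-9.5]
    - [0.35,0.077,-0.152,0,0,0,-9.5]
    - [0.35,0.077,-0.152,0,0,0,-9.5]
    - [0.35,0.077,-0.152,0,0,0,-9.5]
    - [0.35,0.077,-0.152,-0.06,0,0,-9.5]
    - [0.35,0.077,-0.152,-0.09,0,0,-9.5]
    - [0.35,0.077,-0.152,-0.11,0,0,-9.5]
    - [0.35,0.077,-0.152,-0.11,0,0,-9.5]
    - [0.35,0.077,-0.152,-0.11,0,0,-9.5]

```text
clock: 2.8
ee_pos: [659.4, -244.4, 158.0]
eef_rot: [-3.138, -0.001, 1.562]
wrist_force: [-0.7, 0.0, 0.7]
width: 55.4
```

```bash
python3 - <<'E'
from h import *
t=vision.capture("top");s=vision.capture("scene");print(env.read_state()["ee_pos"],env.read_state()["eef_rot"])
o=np.hstack([cv2.resize(c["color"][y:y+75,x:x+50],None,fx=8,fy=8,interpolation=cv2.INTER_CUBIC) for c,x,y in((t,345,140),(s,140,155))])
cv2.imwrite("pics/above.png",o)
E
```

```text
[ 661.58574542 -245.97096577  162.1014491 ] [3.13721250e+00 2.23020203e-03 1.56214511e+00]
```

View pics/above.png

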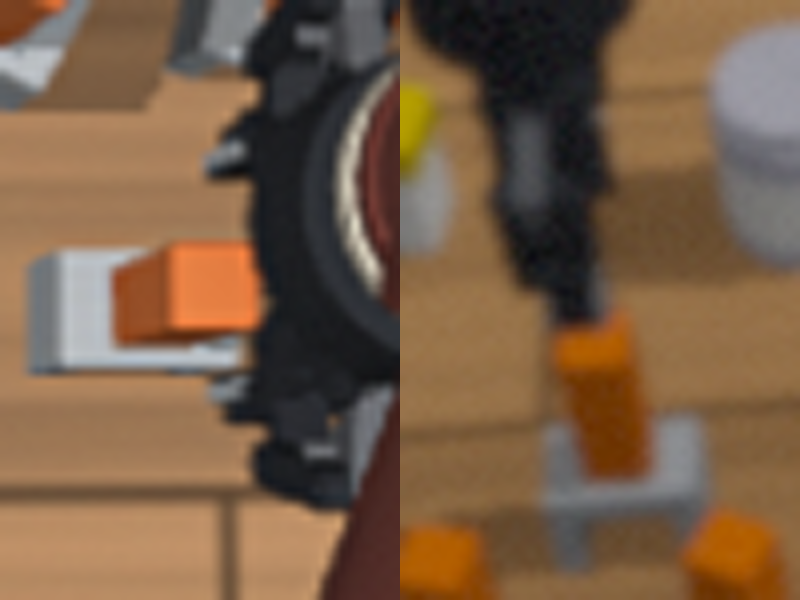

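The fingers straddle the handle, at top crop rows about 160 and 388 with the handle between. I lower and close.

Request:
carry_out:
  series:
    - [0.35,0.001,-0.004,-0.03,0,0,0]
    - [0.35,0.001,-0.004,-0.06,0,0,0]
    - [0.35,0.001,-0.004,-0.08,0,0,0]
    - [0.35,0.001,-0.004,-0.092,0,0,0]
    - [0.35,0.001,-0.004,-0.092,0,0,0]
    - [1,0.001,-0.004,-0.092,0,0,0]
    - [1,0.001,-0.004,-0.092,0,0,0]
    - [1,0.001,-0.004,-0.092,0,0,0]
    - [1,0.001,-0.004,-0.092,0,0,0]
    - [1,0.001,-0.004,-0.092,0,0,0]

```text
clock: 3.73
ee_pos: [662.6, -250.3, 70.2]
eef_rot: [3.137, 0.002, 1.562]
wrist_force: [-1.3, -0.6, 6.5]
width: 25.4
```

Request:
carry_out:
  series:
    - [1,0,0,0,0,0,0]
    - [1,0,0,0,0,0,0]
    - [1,0,0,0,0,0,0]

```text
clock: 3.98
ee_pos: [662.6, -250.3, 70.3]
eef_rot: [3.137, 0.002, 1.562]
wrist_force: [-1.5, 0.3, 6.7]
width: 25.3
```

Request:
carry_out:
  series:
    - [1,0,0,0.02,0,0,0]
    - [1,0,0,0.05,0,0,0]
    - [1,0,0,0.08,0,0,0]
    - [1,0,0,0.11,0,0,0]
    - [1,0,0,0.14,0,0,0]
    - [1,-0.01,0.025,0.14,0,0,1]
    - [1,-0.02,0.055,0.14,0,0,2]
    - [1,-0.034,0.085,0.14,0,0,3.7]
    - [1,-0.045,0.115,0.14,0,0,3.7]
    - [1,-0.058,0.145,0.14,0,0,3.7]

```text
clock: 4.82
ee_pos: [602.2, -102.6, 207.2]
eef_rot: [-3.141, -0.001, 1.626]
wrist_force: [0.5, -0.4, -3.1]
width: 25.6
```

Request:
carry_out:
  series:
    - [1,-0.012,0.03,0,0,0,0]
    - [1,-0.024,0.06,0,0,0,0]
    - [1,-0.036,0.09,0,0,0,0]
    - [1,-0.048,0.12,0,0,0,0]
    - [1,-0.06,0.15,0,0,0,0]
    - [1,-0.07,0.18,0,0,0,0]
    - [1,-0.077,0.195,0,0,0,0]
    - [1,-0.077,0.195,0,0,0,0]
    - [1,-0.077,0.195,0,0,0,0]
    - [1,-0.077,0.195,0,0,0,0]

```text
clock: 5.65
ee_pos: [526.3, 89.5, 207.5]
eef_rot: [3.141, 0.001, 1.625]
wrist_force: [-0.3, -1.3, -3.1]
width: 25.3
```

```bash
python3 - <<'E'
from h import *
np.set_printoptions(precision=3,suppress=True)
t=vision.capture("top");s=vision.capture("scene");e=env.read_state();print(e["ee_pos"],e["eef_rot"],e["wrist_force"],e["width"])
o=np.hstack([cv2.resize(c["color"][y:y+100,x:x+66],None,fx=6,fy=6,interpolation=cv2.INTER_CUBIC) for c,x,y in((t,195,150),(s,235,130))])
cv2.imwrite("pics/pre.png",o)
E
```

```text
[526.545  88.784 207.505] [3.141 0.001 1.623] [ 0.173  0.252 -1.416] 25.305523351054855
```

View pics/pre.png

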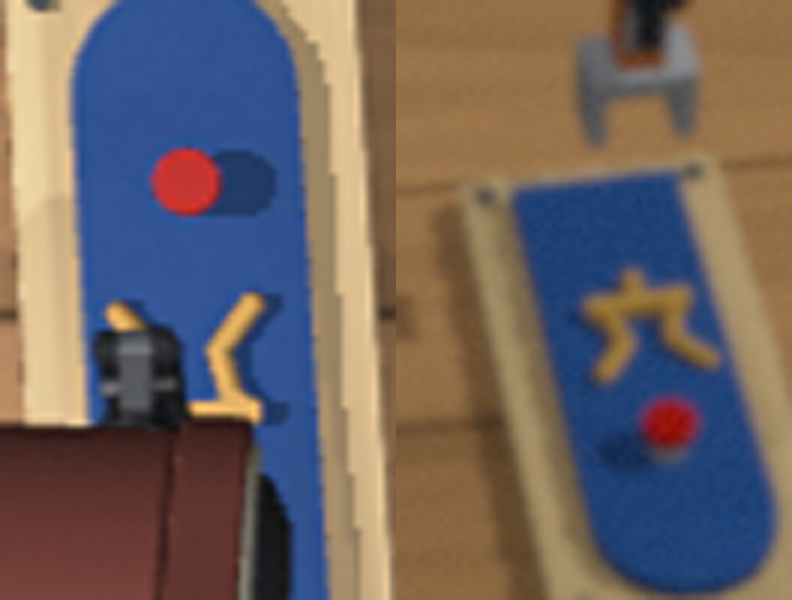

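Scene crop: the fork hangs upright and square behind the clip, prong bottoms at about (236+199/6, 130+143/6). I lower to just above the arm face, then check the height from that view.

Request:
carry_out:
  series:
    - [1,0.001,0,-0.03,0,0,0]
    - [1,0.001,0,-0.06,0,0,0]
    - [1,0.001,0,-0.08,0,0,0]
    - [1,0.001,0,-0.09,0,0,0]
    - [1,0.001,0,-0.097,0,0,0]
    - [1,0.001,0,-0.097,0,0,0]
    - [1,0.001,0,-0.097,0,0,0]

```text
clock: 6.33
ee_pos: [528.0, 90.3, 111.0]
eef_rot: [3.14, 0.0, 1.626]
wrist_force: [0.4, -0.3, -1.9]
width: 25.3
```

```bash
python3 - <<'E'
from h import *
np.set_printoptions(precision=3,suppress=True)
s=vision.capture("scene");e=env.read_state();print(e["ee_pos"],e["eef_rot"],e["wrist_force"],e["width"])
cv2.imwrite("pics/low.png",cv2.resize(s["color"][135:205,245:305],None,fx=8,fy=8,interpolation=cv2.INTER_CUBIC))
E
```

```text
[528.299  90.45  111.455] [ 3.139 -0.     1.626] [-0.71  -0.295 -1.657] 25.200295418263106
```

View pics/low.png

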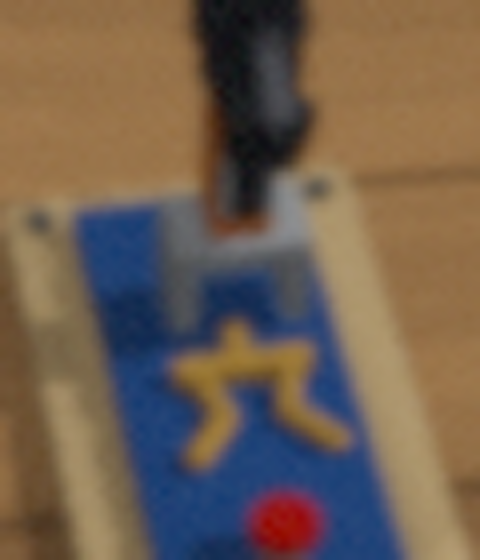

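Request:
carry_out:
  series:
    - [1,0,-0.001,-0.004,0,0,0]
    - [1,0,-0.001,-0.007,0,0,0]
    - [1,0,-0.001,-0.0095,0,0,0]
    - [1,0,-0.001,-0.0095,0,0,0]
    - [1,0,-0.001,-0.0095,0,0,0]

```text
clock: 6.8
ee_pos: [527.0, 89.8, 100.7]
eef_rot: [-3.141, -0.0, 1.626]
wrist_force: [0.5, -0.2, -2.5]
width: 25.4
```

```bash
python3 - <<'E'
from h import *
s=vision.capture("scene")
for u in((267.6,176.1),(281.4,174.25)):
    d=ray(s,u)[0];e=np.array(s["eye"]);k=(546-e[0])/d[0];print("at earlier pose, prong bottom",(e+d*k).round(1))
E
```

```text
at earlier pose, prong bottom [546.   67.8  40.5]
at earlier pose, prong bottom [546.  112.7  44.1]
```

Request:
carry_out:
  series:
    - [1,0.006,0,0,0,0,0]
    - [1,0.012,0,0,0,0,0]
    - [1,0.018,0,0,0,0,0]
    - [1,0.024,0,0,0,0,0]
    - [1,0.03,0,0,0,0,0]
    - [1,0.036,0,0,0,0,0]
    - [1,0.042,0,0,0,0,0]
    - [1,0.048,0,0,0,0,0]
    - [1,0.054,0,0,0,0,0]
    - [1,0.06,0,0,0,0,0]

```text
clock: 7.68
ee_pos: [587.7, 89.7, 100.7]
eef_rot: [3.142, 0.0, 1.626]
wrist_force: [-0.4, 0.2, -2.3]
width: 25.3
```

```bash
python3 - <<'E'
from h import *
s=vision.capture("scene");t=vision.capture("top");e=env.read_state();print(e["ee_pos"],e["wrist_force"])
o=np.hstack([cv2.resize(c["color"][y:y+70,x:x+50],None,fx=8,fy=8,interpolation=cv2.INTER_CUBIC) for c,x,y in((t,203,150),(s,250,145))])
cv2.imwrite("pics/push.png",o)
E
```

```text
[588.6953182   89.64951779 100.89927605] [ 0.76375591 -0.03896665 -2.35291178]
```

View pics/push.png

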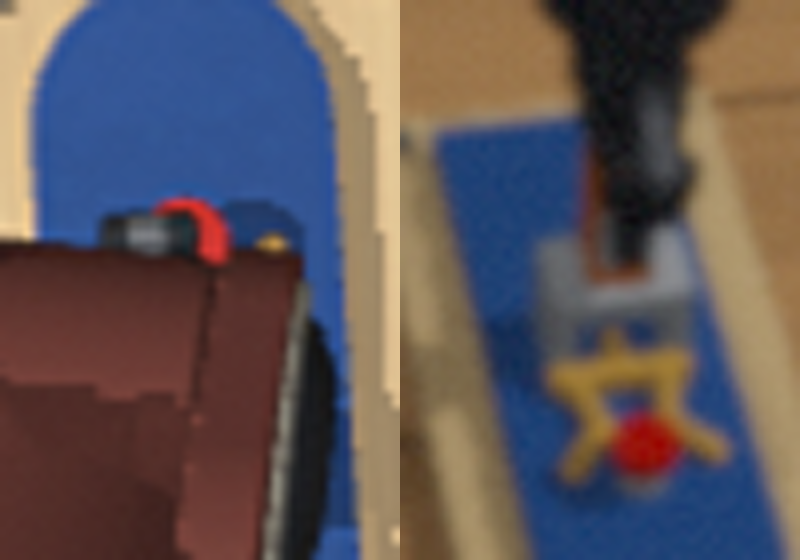

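The clip is square on the fork with its jaws straddling the pin (scene crop: pin (645,445), bar (620,370)). I push on, slower.

Request:
carry_out:
  series:
    - [1,0.004,0,0,0,0,0]
    - [1,0.008,0,0,0,0,0]
    - [1,0.012,0,0,0,0,0]
    - [1,0.016,0,0,0,0,0]
    - [1,0.019,0,0,0,0,0]
    - [1,0.022,0,0,0,0,0]

```text
clock: 8.28
ee_pos: [605.7, 89.4, 100.4]
eef_rot: [-3.132, -0.001, 1.626]
wrist_force: [-7.8, -0.7, 7.0]
width: 25.1
```

Request:
carry_out:
  series:
    - [1,0.003,0,0,0,0,0]
    - [1,0.006,0,0,0,0,0]
    - [1,0.008,0,0,0,0,0]
    - [1,0.008,0,0,0,0,0]

```text
clock: 8.62
ee_pos: [609.6, 89.5, 100.6]
eef_rot: [-3.123, -0.002, 1.626]
wrist_force: [-9.6, -0.5, 6.7]
width: 25.0
```

```bash
python3 - <<'E'
from h import *
s=vision.capture("scene");e=env.read_state();print(e["ee_pos"],e["eef_rot"],e["wrist_force"],e["ft_torque"])
cv2.imwrite("pics/push2.png",cv2.resize(s["color"][145:215,250:310],None,fx=8,fy=8,interpolation=cv2.INTER_CUBIC))
E
```

```text
[611.15284218  89.54786627 100.56101524] [-3.12754559e+00 -1.36963527e-03  1.62625680e+00] [-6.1836684   0.13949352  2.00437717] [-0.20731269  1.74966673 -0.02765074]
```

View pics/push2.png

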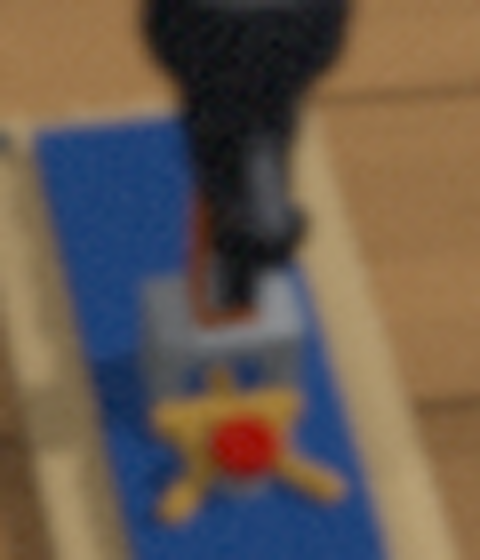

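Not home yet: the arm sags back about 6 mm under roughly 10 N. I push further.

Request:
carry_out:
  series:
    - [1,0.002,0,0,0,0,0]
    - [1,0.004,0,0,0,0,0]
    - [1,0.006,0,0,0,0,0]
    - [1,0.006,0,0,0,0,0]

```text
clock: 9.0
ee_pos: [621.7, 90.0, 100.5]
eef_rot: [-3.137, -0.001, 1.627]
wrist_force: [-5.3, 0.4, 1.6]
width: 25.5
```

Request:
carry_out:
  series:
    - [1,0.001,0,0,0,0,0]
    - [1,0.002,0,0,0,0,0]
    - [1,0.003,0,0,0,0,0]
    - [1,0.003,0,0,0,0,0]

```text
clock: 9.33
ee_pos: [622.2, 90.0, 100.6]
eef_rot: [-3.131, -0.001, 1.627]
wrist_force: [-9.2, -0.2, 5.6]
width: 25.2
```

```bash
python3 - <<'E'
from h import *
s=vision.capture("scene");e=env.read_state();print(e["ee_pos"],e["eef_rot"],e["wrist_force"],e["ft_torque"])
cv2.imwrite("pics/push3.png",cv2.resize(s["color"][145:215,250:310],None,fx=8,fy=8,interpolation=cv2.INTER_CUBIC))
E
```

```text
[622.15024552  89.9938977  100.55983189] [-3.13131155e+00 -1.39679334e-03  1.62680837e+00] [-8.60311865 -0.45521564  4.5692259 ] [-0.03635269  2.44012562  0.04247553]
```

View pics/push3.png

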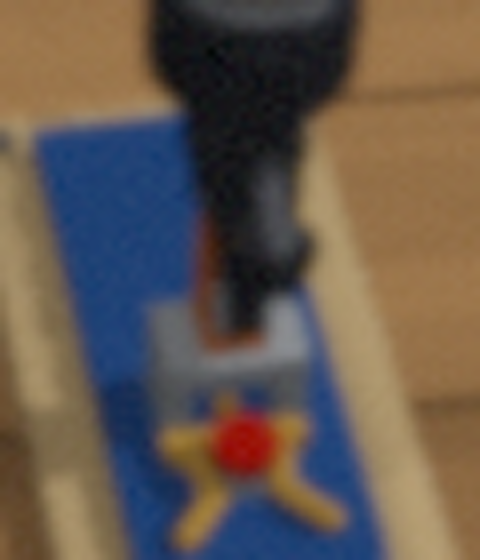

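It snapped: x jumped from 611 to 622 and is now firm at 9 N. I back straight out, lift and look.

Request:
carry_out:
  series:
    - [1,-0.008,0,0,0,0,0]
    - [1,-0.016,-0.001,0,0,0,0]
    - [1,-0.026,-0.0015,0,0,0,0]
    - [1,-0.038,-0.002,0,0,0,0]
    - [1,-0.05,-0.003,0,0,0,0]
    - [1,-0.05,-0.003,0.03,0,0,0]
    - [1,-0.05,-0.003,0.06,0,0,0]
    - [1,-0.05,-0.003,0.09,0,0,0]
    - [1,-0.05,-0.003,0.11,0,0,0]
    - [1,-0.05,-0.033,0.11,0,0,0]

```text
clock: 10.22
ee_pos: [580.8, 65.5, 215.9]
eef_rot: [3.127, -0.008, 1.639]
wrist_force: [1.6, 1.1, -3.1]
width: 25.3
```

Request:
carry_out:
  series:
    - [1,0.012,-0.035,0,0,0,0]
    - [1,0.024,-0.07,0,0,0,0]
    - [1,0.036,-0.105,0,0,0,0]
    - [1,0.048,-0.14,0,0,0,0]
    - [1,0.06,-0.175,0,0,0,0]
    - [1,0.07,-0.21,0,0,0,0]
    - [1,0.07,-0.21,0,0,0,0]
    - [1,0.07,-0.21,0,0,0,0]

```text
clock: 10.88
ee_pos: [646.2, -158.4, 210.8]
eef_rot: [3.139, 0.004, 1.62]
wrist_force: [-0.5, 0.4, -2.5]
width: 25.0
```

```bash
python3 - <<'E'
from h import *
t=vision.capture("top");s=vision.capture("scene");e=env.read_state();print(e["ee_pos"],e["eef_rot"],e["wrist_force"],e["width"])
o=np.hstack([cv2.resize(c["color"][y:y+75,x:x+w],None,fx=6,fy=6,interpolation=cv2.INTER_CUBIC) for c,x,y,w in((t,200,145,60),(s,185,140,70))])
cv2.imwrite("pics/after.png",o)
E
```

```text
[ 646.57358375 -152.43128299  210.54751484] [ 3.14033641e+00 -1.00202792e-03  1.62683283e+00] [ 0.0543851   1.54712389 -1.94508766] 25.36122493669871
```

View pics/after.png

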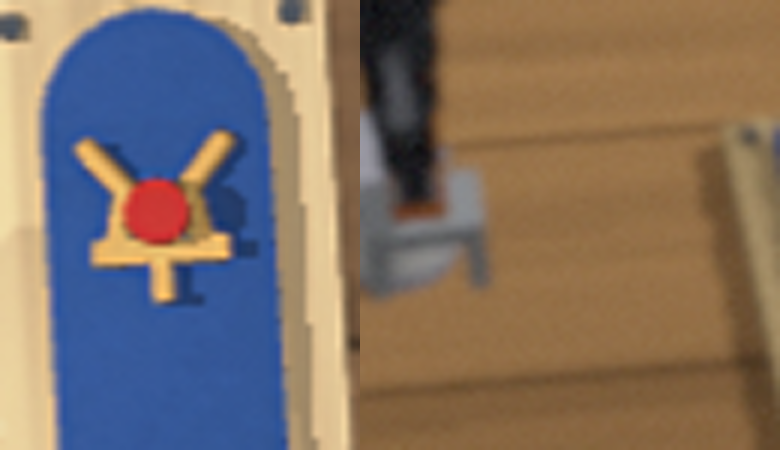

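The clip now surrounds the pin, with the red head centred in its eye and bar and tail behind. I check numerically and go on to the fork's old spot.

```bash
python3 - <<'E'
from h import *
t=vision.capture("top")
P=plane(t,[(200+x/6-.5,145+y/6-.5) for x,y in[(163,303),(93,267),(232,258),(83,143),(229,134)]],40)[:,:2];print(P.round(1))
m=(P[1]+P[2])/2;u=np.array([np.cos(.0564),np.sin(.0564)])
print("clip origin by tail",P[0]+38*u,"by bar",m+22*u,"by tips",(P[3]+P[4])/2-32*u,"pin 658.2 91.2")
E
```

```text
[[621.5  90.1]
 [636.5 119.1]
 [640.   61.5]
 [688.1 123.3]
 [691.6  62.6]]
clip origin by tail [659.42206773  92.2517059 ] by bar [660.22455123  91.53901877] by tips [657.90834346  91.13650576] pin 658.2 91.2
```

Request:
carry_out:
  series:
    - [1,0.005,-0.035,0,0,0,-1]
    - [1,0.01,-0.07,0,0,0,-2]
    - [1,0.015,-0.098,0,0,0,-3.5]
    - [1,0.015,-0.098,0,0,0,-3.5]
    - [1,0.015,-0.098,-0.03,0,0,-3.5]
    - [1,0.015,-0.098,-0.06,0,0,-3.5]
    - [1,0.015,-0.098,-0.09,0,0,-3.5]
    - [1,0.015,-0.098,-0.11,0,0,-3.5]
    - [1,0.015,-0.098,-0.12,0,0,-3.5]
    - [1,0.015,-0.098,-0.12,0,0,-3.5]

```text
clock: 11.87
ee_pos: [660.1, -248.2, 87.7]
eef_rot: [-3.137, -0.003, 1.568]
wrist_force: [0.6, -0.2, -3.4]
width: 25.1
```

```bash
python3 - <<'E'
from h import *
s=vision.capture("scene");e=env.read_state();print(e["ee_pos"],e["eef_rot"],e["wrist_force"],e["width"])
cv2.imwrite("pics/place.png",cv2.resize(s["color"][165:235,130:200],None,fx=8,fy=8,interpolation=cv2.INTER_CUBIC))
E
```

```text
[ 661.26756783 -249.46414544   90.13175541] [-3.14040663e+00 -1.18969427e-03  1.56729526e+00] [ 0.0197263  -0.43906423 -2.05665132] 25.147629903590868
```

View pics/place.png

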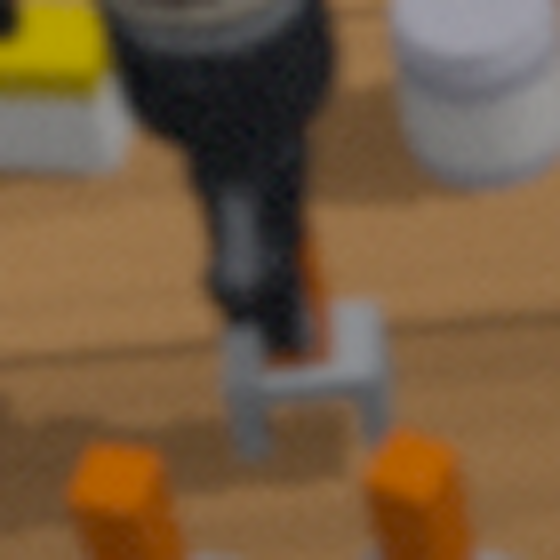

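The clip is within 1–2 mm of the pin, and the fork hangs clear above its old spot. I lower it gently to contact.

Request:
carry_out:
  series:
    - [1,0,0,-0.006,0,0,0]
    - [1,0,0,-0.011,0,0,0]
    - [1,0,0,-0.015,0,0,0]
    - [1,0,0,-0.018,0,0,0]
    - [1,0,0,-0.018,0,0,0]

```text
clock: 12.33
ee_pos: [660.7, -251.1, 72.3]
eef_rot: [-3.141, -0.001, 1.565]
wrist_force: [-0.2, -0.1, -2.9]
width: 25.2
```

Request:
carry_out:
  series:
    - [1,0,0,-0.001,0,0,0]
    - [1,0,0,-0.002,0,0,0]
    - [1,0,0,-0.003,0,0,0]
    - [1,0,0,-0.003,0,0,0]

```text
clock: 12.67
ee_pos: [661.3, -251.4, 70.3]
eef_rot: [3.141, 0.0, 1.565]
wrist_force: [-1.1, -0.2, -1.0]
width: 25.2
```

Request:
carry_out:
  series:
    - [1,0,0,-0.001,0,0,0]
    - [1,0,0,-0.001,0,0,0]
    - [0.6,0,0,-0.001,0,0,0]
    - [0.35,0,0,-0.001,0,0,0]
    - [0.35,0,0,-0.001,0,0,0]
    - [0.35,0,0,-0.001,0,0,0]
    - [0.35,0,0,-0.001,0,0,0]

```text
clock: 13.25
ee_pos: [661.2, -251.3, 68.6]
eef_rot: [3.142, 0.0, 1.565]
wrist_force: [0.4, -0.2, -0.1]
width: 55.6
```

Request:
carry_out:
  series:
    - [0.35,0,0,0.01,0,0,0]
    - [0.35,0,0,0.03,0,0,0]
    - [0.35,0,0,0.06,0,0,0]
    - [0.35,0,0,0.09,0,0,0]
    - [0.35,0,0,0.12,0,0,0]
    - [0.35,0,0,0.15,0,0,0]
    - [0.35,-0.03,0,0.15,0,0,0]
    - [0.35,-0.07,0,0.15,0,0,0]
    - [0.35,-0.1,0,0.15,0,0,0]
    - [0.35,-0.1,0,0.15,0,0,0]

```text
clock: 14.08
ee_pos: [552.8, -253.0, 219.6]
eef_rot: [-3.134, -0.001, 1.558]
wrist_force: [-1.3, -0.8, 0.4]
width: 55.8
```

```bash
python3 - <<'E'
from h import *
t=vision.capture("top");s=vision.capture("scene");e=env.read_state();print(e["clock"],e["ee_pos"],e["wrist_force"])
cv2.imwrite("pics/final.png",np.vstack([np.hstack([cv2.resize(c["color"][y:y+70,x:x+90],None,fx=4,fy=4,interpolation=cv2.INTER_CUBIC) for c,x,y in((t,335,140),(s,130,170))]),np.hstack([cv2.resize(c["color"][y:y+70,x:x+90],None,fx=4,fy=4,interpolation=cv2.INTER_CUBIC) for c,x,y in((t,185,140),(t,50,210))])]))
E
```

```text
14.1833 [ 560.19603284 -251.80300723  220.16989136] [0.75325064 0.0745032  1.03690668]
```

View pics/final.png

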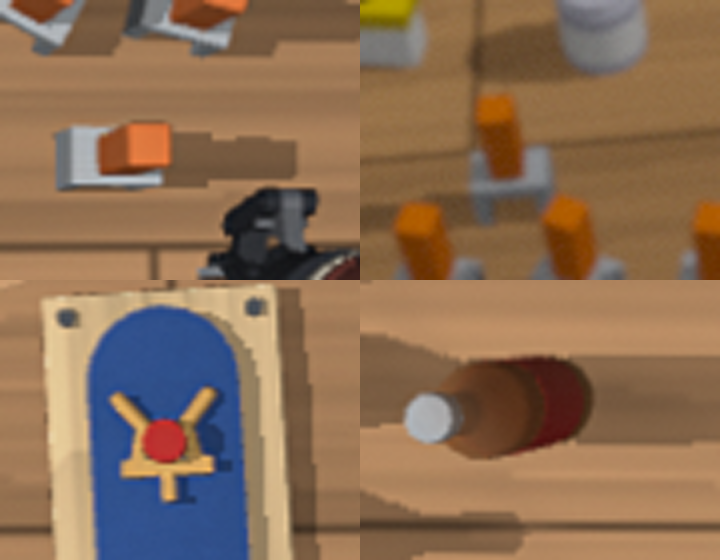

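The fork stands upright and free at its old place, the clip is home on the pin and the bottle is standing. I settle and hand in.

Request:
carry_out:
  series:
    - [0.35,0,0,0,0,0,0]
    - [0.35,0,0,0,0,0,0]
    - [0.35,0,0,0,0,0,0]
    - [0.35,0,0,0,0,0,0]

```text
clock: 14.52
ee_pos: [562.0, -251.0, 218.5]
eef_rot: [3.141, 0.0, 1.566]
wrist_force: [-0.3, 1.0, -0.3]
width: 56.0
```

```bash
python3 -c "
from plant import env
print(env.hand_in())"
```

```text
the job is handed in; nothing more can be done
None
```

I pushed the clip home on the pin with the fork, stood the fork back where it came from, let go, and handed the job in at 14.5 s. No verdict comes back, so these are my own last checks:

- **Fork choice:** of the four look-alikes I took the one nearest the base, at about (662, −250) mm.
- **Clip:** it snapped in at about 10 N. The tool jumped from x = 611 to 622 mm and then met a firm stop at 9 N. The final image puts the clip's origin 0.3 to 2 mm from the pin's axis, depending on which part of the clip I measured. I did not measure its height or tilt; in the top view it looks flat. The gripper was never near the clip.
- **Fork:** it looks upright on the bench in both views and was released, with the gripper about 150 mm above it and moved aside.
- **Bottle:** it is standing.
- **Disagreements:**
    - The two prong height readings before the push differed by 3.6 mm (40.5 and 44.1 mm). I went by the expected height, and the wrist force showed no contact.
    - The tool stopped about 4 mm past the nominal end point, probably from flex under load.

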